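Third hand on the vanity organiser

TASK

Turn the brass captive nut on the bamboo organiser anticlockwise so that its red keeper tab swings away from the sprung grey stop and points to the deck's front edge. Then take the loose L-shaped bamboo divider, stand it flat on the lower deck, square to and centred on the stop, and push its foot against the stop with a steady 8 N, which brings the stop's red pointer over the green strip, never ramming the stop to the end of its travel. Finish while still holding the divider pressed like that, so that a flatmate can screw it down, and leave everything else where it is.

Things in the scene. Friction and masses are not known exactly. Their poses are not given: they have to be found in the camera images.
- organiser: Bamboo two-tier organiser, fixed, 240 mm deep (x), 420 wide (y). Origin: centre of its underside on the table; +x to its back (away from the robot), +y to its left, z up. Lower deck top 30 mm above the origin. The upper tier (220 x 130 mm, top at 120 mm, four posts) covers only y +80 to +210 mm; the rest of the deck is open from above.
- seat (a point): On the lower deck's top, axes as the organiser's, at (46.5, -50, 30) mm in its frame: here lies the divider's origin when centred and pushing the stop in 11.5 mm (8 N). The free stop's face is at organiser x = 70 mm, so a divider just touching it has its origin 11.5 mm before this point in x.
- stop_front (a point): Grey sprung stop plate with blue top on the lower deck, 110 mm wide (y), 12 thick (x), 4 to 36 mm above the deck. This point: deck level, middle of its front face (faces organiser -x); moves with the plate. A red pointer at its left end (+y) moves over a black scale fixed to the deck; it is over the scale's green strip when the stop is 8 to 15 mm in.
- stop (a joint): How far the stop is pushed in along the organiser's +x: 0 free, 0.022 m the hard end. Spring of 700 N/m without preload: 8 N at 0.0114 m.
- keeper_nut (a joint): Turn of the captive nut and its red keeper tab about a vertical axis: 0 = tab points to organiser +y, across the stop's front, blocking it; grows anticlockwise from above; 1.571 = tab points to organiser -x, the deck's front edge; ends at 1.6. Starts at 0 to 0.3. Stays where left (friction 0.12 N m).
- nut_grip (a point): On the nut's axis, 36 mm above the deck (a good TCP height), at (45, -165) mm in the organiser's frame; turns with the nut, +y along the tab. Brass hex nut 24 mm across flats, 11 to 43 mm above the deck, stud end 6 mm higher; flats face the point's +x and -x and every 60 degrees. Tab 18 mm wide, reaches 90 mm from the axis, top 11 mm above the deck.
- divider: Loose L-shaped bamboo divider standing on its foot on the table, at the robot's right, 0.16 kg. Foot 70 mm (x), 110 (y), 14 thick; wall 14 mm thick, 110 wide, to 75 mm above the underside, along the foot's rear edge: grip across it at x = -28 mm. Origin: centre of the foot's underside; +x to the foot's free edge (two dark screw holes), which meets the stop.
- cup: pale blue ceramic cup, 72 mm across, 85 mm tall, stands on the upper tier; origin under its centre
- jar: round glass jar with metal cap, 68 mm across, 65 mm tall, stands on the upper tier; origin under its centre
- retainer_case: white plastic retainer case, 70 x 79 x 28 mm, on the table, behind or to the right of the divider; origin under its centre
- elastic_holder: black hair elastic holder: round foot 74 mm across with a ball-topped post 106 mm tall; on the table; origin under its centre
- tongue_scraper: U-shaped stainless tongue scraper lying on the table, 125 x 50 x 6 mm; origin under its centre
- screwdriver: screwdriver lying on the table, 160 mm long; origin under its middle
- dish: small white ceramic dish, 70 mm across, 25 mm tall; on the table; origin under its centre
Not all that is in view belongs to the job. Leave any turquoise look-alike of the divider alone.

How it is judged (in metres and radians):
On the way, in this order (a step that is already met when the one before it is completed fails the run):
1. the nut is turned until the keeper tab is clear of the stop (value of joint keeper_nut above 1.15 rad), for 0.2 s.
2. the divider stands on the lower deck and its foot touches the stop (z of divider in the frame of seat between -0.003 and 0.006 m and y of divider in the frame of seat between -0.015 and 0.015 m and angle between the x axis of divider and the x axis of organiser, either way round below 0.12 rad and angle between divider's own z axis and vertical below 0.08 rad and contact force between divider and stop above 1 N), for 0.2 s.
At the end, for the whole second after the job is handed in: Still held by the fingers, the divider pushes the stop with 4.5 to 11.5 N (6 to 17 mm in) for the last second, at rest on the lower deck (-3 to +6 mm), centred within 15 mm, square within 0.12 rad, upright within 0.08 rad; keeper nut past 1.15 rad (z of divider in the frame of seat between -0.003 and 0.006 m and y of divider in the frame of seat between -0.015 and 0.015 m and angle between the x axis of divider and the x axis of organiser, either way round below 0.12 rad and angle between divider's own z axis and vertical below 0.08 rad and value of joint keeper_nut above 1.15 rad and contact force between divider and stop between 4.5 and 11.5 N and value of joint stop between 0.006 and 0.017 m and contact force between the fingers and divider above 1 N and linear speed of divider below 0.01 m/s); the arm keeps its last pose, push and grip.
It fails at once if the stop is rammed to the end of its travel (value of joint stop above 0.0205 m).
It fails at once if another thing on the table or organiser is moved more than 30 mm (distance of any of cup, jar, retainer_case, elastic_holder, tongue_scraper, screwdriver, dish from where it was at the start of the episode above 0.03 m).
It also fails if it takes over 51 s, if anything falls off the work surface, if the arm or the gripper's body presses on something with over 40 N, if the wrist force passes 120 N, or if a joint passes its speed limit or range.

ROBOT

A 7-joint arm with a two-finger parallel gripper is mounted at the origin on the work surface. World frame = base frame: x ahead of the robot, y to its left, z up, the work surface at z = 0. Lengths are in mm, angles in rad, forces in N, time in s.
With the tool pointing down it reaches from about 400 to 850 mm from the base axis. Payload 4.4 kg.
Tool frame: the origin (TCP) lies between the finger pads, 19 mm behind the fingertips; this is the grasp point; z points along the fingers, y is the line along which they close (so a half turn about z gives the same grasp; the last joint's range is limited). The gripper opens to 94 mm and grips with 3 to 60 N. Pads are 16 mm wide; open, the fingers measure 119 mm over their backs; the gripper's body (75 mm by 177 mm) begins 78 mm behind the grasp point.
Start: joints at [1.187, 0.628, 0.038, 1.517, -0.027, 0.996, -0.02], TCP at [203.138, -617.457, 224.278] pointing down, gripper open.
Joint ranges: [-3.06, 3.06], [-0.37, 2.12], [-1.25, 1.32], [0.18, 2.47], [-1.1, 4.24], [0.23, 1.98], [-2.94, 2.94]. Speed limits (rad/s): [2.57, 2.57, 3.14, 3.14, 3.14, 3.14, 3.14].

INTERFACE

Orientations are given as a unit quaternion [x, y, z, w].
In Python, from workcell import ctrl, cams, ticket gives the robot as it stands. The module is installed in compiled form; this text tells all that it offers.
- The arm moves only by the tool arm_command, never from a script. Its argument "rows" is one flat list of numbers, 5 for each row, row after row: the shift along the world's x, y, z in mm, then the turn about the world's z in degrees, then the opening, from -1 (shut) to 1 (fully open). A call has 1 to 20 rows; each row is the pose to reach, as a shift and turn from the pose commanded when the call began; what a row does not reach only later rows make up. A row lasts 1/12 s, in which the tool goes at most 41.7 mm and 7.16 degrees, less where a joint would pass 70% of its speed; a pose out of reach is approached as far as the arm can. A call with a gripper value outside its range is refused whole. The fingers move at their own pace and stop on an object; "force" is the grip in N (left out, the last holds). Time passes only in rows, so rows that repeat a pose let the fingers close. It gives the time, the measured TCP pose, the force, the opening and the grip force at its end, in the units of the state.
- ctrl.get_obs(): the state, without advancing time (a new reading comes with each control period).
- cams.grab_frame(name): name is "scene" or "top" or "wrist"; returns a dict with "frame" (420x560x3 uint8, red, green, blue), "fx", "fy", "cx", "cy" (pixels), "dist" ([k1, k2, p1, p2, k3] as OpenCV has them; the pictures are not rectified), "T" (4x4, takes a point from camera to world coordinates); the wrist camera has in their place "mount" (4x4, takes a point from camera to tool coordinates, whose origin is the TCP and whose axes are the flange's). Camera axes: x right, y down, z forward; pixel columns grow to the right and rows downward; lengths in mm; the calibration is good to about 2 mm. A picture is of the moment at which its call begins: read the wrist's pose just before it. There is no depth.
- ticket.finish_job(): hands the job in; it is judged then, once.
The state is a dict: "time_s": time; "qpos": joint angles; "qvel": joint speeds; "tau": joint torques, N m; "eef_pos": TCP position; "ee_rot": TCP orientation; "force": force on the tool from outside, world axes, zero at the start; "ft_torque": the same for the moment, N m; "width": finger opening in mm; "finger_force": force on a finger pad.
Only numpy, scipy, OpenCV 4.12 (cv2) and the standard library are available. Lean on these libraries where they do the work, as an engineer would, in place of code of your own. Each camera call takes 0.05 s, during which the arm holds its last target. There are 200 camera calls.

## Working session

There is one attempt and no reset: what is moved stays moved. The work goes in short steps, Python scripts to look and compute and a tool call to move; the robot and the scene stay as the last step left them, time stands still between calls to the robot, and variables do not carry over. Pictures are saved under pics/ and viewed, at most 10 in all, crops included, and the job is handed in when it is done.

Besides the shell and the picture viewer there is one more tool, called after "Request:" by a JSON object that holds its "api" and its "payload", one argument or row to a line. arm_command: Moves the arm, as the interface text tells. Its arguments: {"type":"object","properties":{"rows":{"type":"array","items":{"type":"number"}},"force":{"type":"number"}},"required":["rows"]}

```bash
mkdir -p pics; cat > h.py <<'E'
import numpy as np, cv2
from workcell import ctrl, cams, ticket
from scipy.spatial.transform import Rotation as R
def grab(n):
    o=ctrl.get_obs(); f=cams.grab_frame(n)
    if n=="wrist":
        T=np.eye(4);T[:3,:3]=R.from_quat(o["ee_rot"]).as_matrix();T[:3,3]=o["eef_pos"]; f["T"]=T@np.array(f["mount"])
    f["T"]=np.array(f["T"]); return f
def K(f): return np.array([[f["fx"],0,f["cx"]],[0,f["fy"],f["cy"]],[0,0,1.]])
def plane(f,uv,z):
    uv=np.array(uv,float).reshape(-1,1,2)
    p=cv2.undistortPoints(uv,K(f),np.array(f["dist"],float)).reshape(-1,2)
    d=np.c_[p,np.ones(len(p))]@f["T"][:3,:3].T; c=f["T"][:3,3]
    return c+d*((z-c[2])/d[:,2])[:,None]
def proj(f,X):
    X=np.array(X,float).reshape(-1,3); Ti=np.linalg.inv(f["T"])
    return cv2.projectPoints(X,cv2.Rodrigues(Ti[:3,:3])[0],Ti[:3,3],K(f),np.array(f["dist"],float))[0].reshape(-1,2)
def save(n,im,s=1):
    cv2.imwrite("pics/"+n,cv2.resize(im[:,:,::-1],None,fx=s,fy=s,interpolation=cv2.INTER_CUBIC))
E
python3 - <<'E'
from h import *
o=ctrl.get_obs(); print(o)
import pickle
fs={n:grab(n) for n in("scene","top","wrist")}; pickle.dump(fs,open("f0.pkl","wb"))
for n in fs: print(n,fs[n]["T"].round(2).tolist(),fs[n]["fx"])
save("top0.png",fs["top"]["frame"],1.4);save("scene0.png",fs["scene"]["frame"],1.4)
E
```

```text
{'time_s': 0.0, 'qpos': array([ 1.18722694,  0.62931813,  0.03841798,  1.51834422, -0.02698169,
        0.99628775, -0.02001004]), 'qvel': array([ 0.00189097, -0.001252  ,  0.00039457,  0.0009979 ,  0.00101744,
       -0.00053557,  0.00028173]), 'tau': array([ 6.87307943e-05, -5.49724174e+01,  1.14366721e+00, -1.86633414e+01,
       -5.20782801e-02,  2.37200211e-02,  1.44434052e-04]), 'eef_pos': array([ 202.93458897, -616.85795611,  223.37940425]), 'ee_rot': array([ 9.87402370e-01,  1.58226779e-01, -1.57198664e-04, -9.06536403e-04]), 'force': array([-0.16452463, -0.41801498,  0.15475735]), 'ft_torque': array([0.05201536, 0.01823289, 0.03233457]), 'finger_force': 0.0, 'width': 94.01710008521887}
scene [[-0.84, 0.32, -0.43, 972.37], [0.54, 0.47, -0.7, 690.64], [-0.02, -0.82, -0.57, 754.03], [0.0, 0.0, 0.0, 1.0]] 429.4083224876171
top [[0.0, -0.97, 0.23, 143.51], [-1.0, -0.0, 0.0, -161.68], [-0.0, -0.23, -0.97, 1584.09], [0.0, 0.0, 0.0, 1.0]] 458.53724493283676
wrist [[0.31, -0.92, -0.24, 273.82], [-0.95, -0.3, -0.08, -595.24], [-0.0, 0.25, -0.97, 384.27], [0.0, 0.0, 0.0, 1.0]] 314.06092922293504
```

View pics/top0.png

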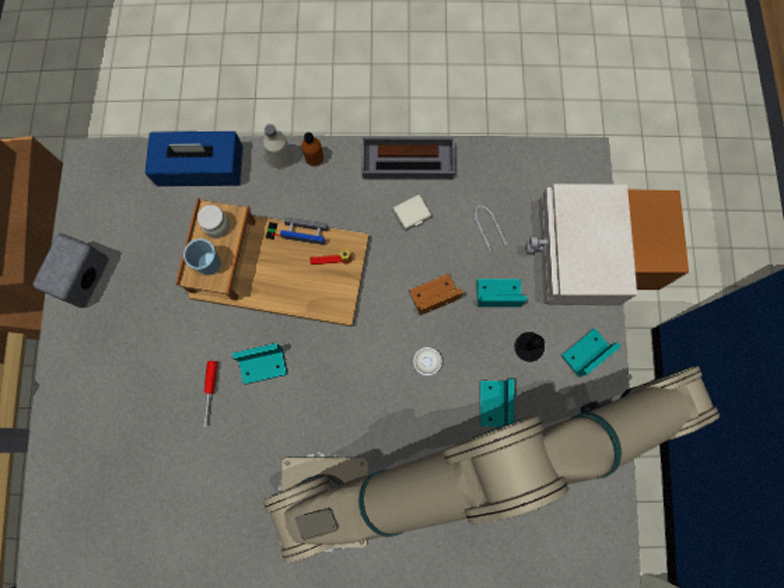

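View pics/scene0.png

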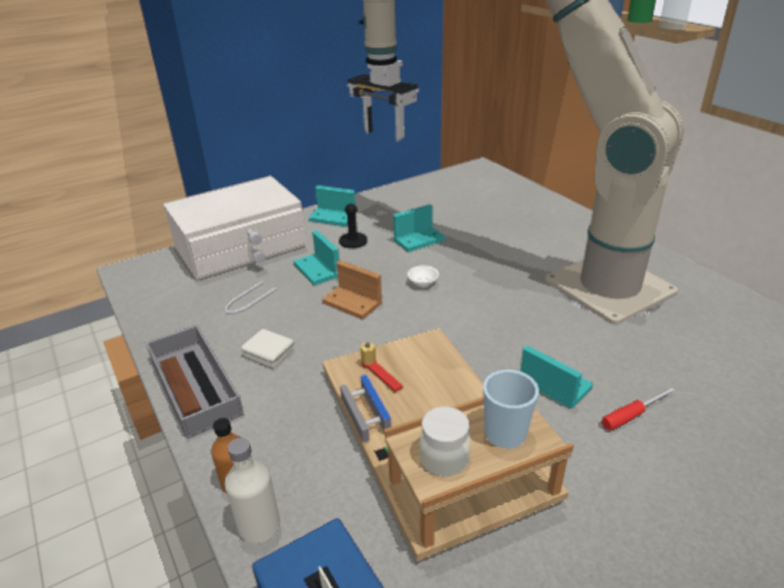

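The top view shows the brown bamboo divider at about (436,293), which is (311,209) in raw pixels. The look-alikes at (501,292), (590,352), (498,402) and (261,363) are turquoise. The bamboo-coloured one fits the description. The organiser is at about (275,260), with the nut at (345,256) and the red tab pointing left. Next I'll measure both and confirm the divider in a crop.

```bash
python3 - <<'E'
from h import *
import pickle
fs=pickle.load(open("f0.pkl","rb")); f=fs["top"]; im=f["frame"]
hsv=cv2.cvtColor(im,cv2.COLOR_RGB2HSV)
s=1.4
# rough deck corners picked from view
c=np.array([[368,234],[352,325],[188,297]])/s
print("deck corners",plane(f,c,30).round(0).tolist())
print("nut",plane(f,np.array([[345,256]])/s,75).round(0),"tab end",plane(f,np.array([[311,260]])/s,40).round(0))
for nm,lo,hi,box in(("red",(0,190,120),(6,255,255),(210,170,260,200)),("blue",(105,180,80),(125,255,255),(190,150,240,180))):
    x0,y0,x1,y1=box; m=cv2.inRange(hsv[y0:y1,x0:x1],lo,hi); ys,xs=np.nonzero(m)
    r=cv2.minAreaRect(np.c_[xs+x0,ys+y0].astype(np.float32)); b=cv2.boxPoints(r)
    print(nm,len(xs),plane(f,b,41 if nm=="red" else 66).round(0).tolist())
a=hsv[185:230,285:340]; m=((a[...,1]>110)&(a[...,0]<20)).astype(np.uint8); ys,xs=np.nonzero(m)
r=cv2.minAreaRect(np.c_[xs+285,ys+185].astype(np.float32));print("div",r,plane(f,cv2.boxPoints(r),14).round(0).tolist())
A=cv2.resize(im[180:235,280:350],None,fx=8,fy=8,interpolation=cv2.INTER_CUBIC)
g=fs["scene"]["frame"][180:235,220:290]; B=cv2.resize(g,None,fx=3,fy=8)[:440,:210]
save("div.png",np.hstack([A,B]))
E
```

```text
deck corners [[660.0, -100.0, 30.0], [425.0, -63.0, 30.0], [494.0, 350.0, 30.0]]
nut [[588. -46.  75.]] tab end [[588.  42.  40.]]
red 101 [[596.0, 44.0, 41.0], [603.0, -30.0, 41.0], [586.0, -32.0, 41.0], [579.0, 42.0, 41.0]]
blue 82 [[647.0, 116.0, 66.0], [657.0, 115.0, 66.0], [640.0, 12.0, 66.0], [630.0, 13.0, 66.0]]
div ((311.4245300292969, 209.0310821533203), (19.85338020324707, 34.81140899658203), 67.61986541748047) [[520.0, -202.0, 14.0], [568.0, -317.0, 14.0], [502.0, -342.0, 14.0], [454.0, -228.0, 14.0]]
```

View pics/div.png

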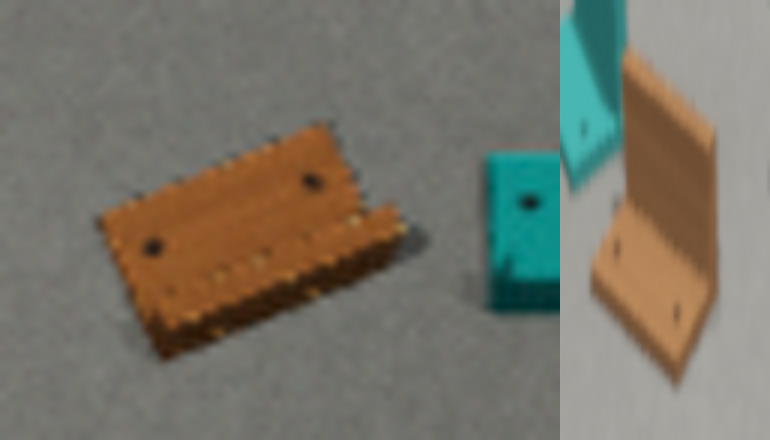

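The crop confirms it: bamboo-brown, two dark holes on the far (+x) side, wall on the robot's side, yaw about 23°. The turquoise piece sits beside it. Now moving over the nut for a wrist measurement.

Request:
{"api": "arm_command", "payload": {
  "rows": [392,572,20,-43,-0.1,392,572,20,-43,-0.1,392,572,20,-43,-0.1,392,572,20,-43,-0.1,392,572,20,-43,-0.1,392,572,20,-43,-0.1,392,572,20,-43,-0.1,392,572,20,-43,-0.1,392,572,20,-43,-0.1,392,572,20,-43,-0.1,392,572,20,-43,-0.1,392,572,20,-43,-0.1,392,572,20,-43,-0.1,392,572,20,-43,-0.1,392,572,20,-43,-0.1,392,572,20,-43,-0.1,392,572,20,-43,-0.1,392,572,20,-43,-0.1,392,572,20,-43,-0.1,392,572,20,-43,-0.1]
}}

```text
time_s: 1.82
eef_pos: [594.3, -46.5, 243.9]
ee_rot: [0.977, -0.215, -0.001, 0.001]
force: [-0.1, -0.2, 0.3]
width: 41.9
finger_force: 0.0
```

```bash
python3 - <<'E'
from h import *
import pickle
o=ctrl.get_obs(); print(o["time_s"],o["eef_pos"],R.from_quat(o["ee_rot"]).as_euler("zyx",degrees=True),o["qpos"],o["force"],o["width"])
f=grab("wrist"); pickle.dump(f,open("f1.pkl","wb")); save("w1.png",f["frame"],1.4); print(f["T"].round(2).tolist())
E
```

```text
1.8167 [594.34640681 -46.52741275 243.89049627] [ 2.48367943e+01 -7.78249292e-02  1.79938784e+02] [-0.10548712  0.53715971  0.21392609  1.65334179 -0.13097117  0.96647733
 -1.85039224] [-0.11075201 -0.22411292  0.28156623] 41.94440992204198
[[-0.42, -0.88, -0.23, 662.18], [-0.91, 0.41, 0.11, -78.46], [0.0, 0.26, -0.97, 404.62], [0.0, 0.0, 0.0, 1.0]]
```

View pics/w1.png

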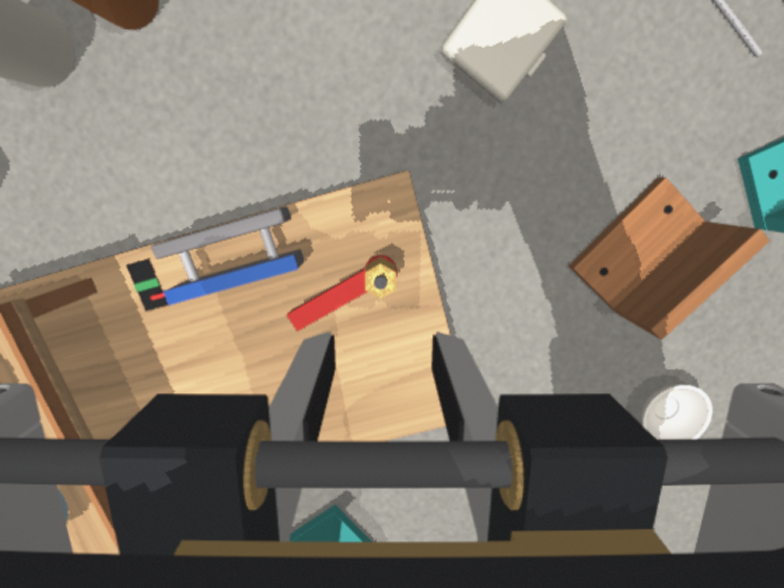

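The wrist view shows the nut at (381,281), the red tab running to (293,322), the blue stop top from (165,297) to (300,258), the deck's back right corner at (409,171), and the divider with its foot corners at (570,265) and (662,178). I'll measure these.

```bash
python3 - <<'E'
from h import *
import pickle
f=pickle.load(open("f1.pkl","rb")); im=f["frame"]; hsv=cv2.cvtColor(im,cv2.COLOR_RGB2HSV)
def rect(lo,hi,box,z):
    x0,y0,x1,y1=box; m=cv2.inRange(hsv[y0:y1,x0:x1],lo,hi)
    c=max(cv2.findContours(m,0,2)[0],key=cv2.contourArea).reshape(-1,2)+[x0,y0]
    w=plane(f,c,z)[:,:2].astype(np.float32); r=cv2.minAreaRect(w); return r,cv2.boxPoints(r).round(1).tolist()
print("red",rect((0,190,120),(6,255,255),(195,180,275,245),41))
print("blue",rect((105,150,60),(125,255,255),(110,170,225,225),66))
ang=lambda a,b:np.degrees(np.arctan2(*(b-a)[1::-1]))
p=plane(f,np.array([[409,171],[448,320]])/1.4,30); print("deck corner",p[0].round(1),"yaw",ang(p[1],p[0]))
q=plane(f,np.array([[10,287]])/1.4,30); print("backedge yaw",ang(p[0],q[0])-90)
yaw=np.radians(ang(p[1],p[0])); 
print("stud",plane(f,np.array([[380,282]])/1.4,79).round(1))
d=plane(f,np.array([[570,265],[662,178]])/1.4,14)
b=plane(f,np.array([[659,338]])/1.4,0)
h=plane(f,np.array([[603,272],[668,209]])/1.4,14)
print("div front",d.round(1).tolist(),"yaw",ang(d[1],d[0])-90,"holes",h.round(1).tolist(),ang(h[1],h[0])-90,"mid",d.mean(0).round(1),np.linalg.norm(d[1]-d[0]),"rear low",b.round(1))
E
```

```text
Traceback (most recent call last):
ValueError: max() iterable argument is empty
```

```bash
python3 - <<'E'
from h import *
import pickle
f=pickle.load(open("f1.pkl","rb")); im=f["frame"]; I=im.astype(int)
red=(I[...,0]>140)&(I[...,1]<75)&(I[...,2]<75); blue=(I[...,2]>130)&(I[...,0]<90)
def rect(m,box,z):
    x0,y0,x1,y1=box; m=m[y0:y1,x0:x1].astype(np.uint8)
    c=max(cv2.findContours(m,0,2)[0],key=cv2.contourArea).reshape(-1,2)+[x0,y0]
    w=plane(f,c,z)[:,:2].astype(np.float32); r=cv2.minAreaRect(w); return r,cv2.boxPoints(r).round(1).tolist()
print("red",rect(red,(195,180,275,245),41))
print("blue",rect(blue,(110,170,225,225),66))
ang=lambda a,b:np.degrees(np.arctan2(*(b-a)[1::-1]))
p=plane(f,np.array([[409,171],[448,320]])/1.4,30); print("deck corner",p[0].round(1),"yaw",ang(p[1],p[0]))
q=plane(f,np.array([[10,287]])/1.4,30); print("backedge yaw",ang(p[0],q[0])-90)
print("stud",plane(f,np.array([[380,282]])/1.4,79).round(1))
d=plane(f,np.array([[570,265],[662,178]])/1.4,14)
b=plane(f,np.array([[659,338]])/1.4,0)
h=plane(f,np.array([[603,272],[668,209]])/1.4,14)
print("div front",d.round(1).tolist(),"yaw",ang(d[1],d[0])-90,"holes",h.round(1).tolist(),ang(h[1],h[0])-90,"mid",d.mean(0).round(1),np.linalg.norm(d[1]-d[0]),"rear low",b.round(1))
E
```

```text
red (((588.5975341796875, 5.022026062011719), (16.76988983154297, 77.99225616455078), 5.248775005340576), [[576.7000122070312, 43.099998474121094], [583.7999877929688, -34.599998474121094], [600.5, -33.0], [593.4000244140625, 44.599998474121094]])
blue (((642.03125, 64.55530548095703), (110.50420379638672, 11.215385437011719), 80.60015106201172), [[627.5, 11.0], [638.5, 9.100000381469727], [656.5999755859375, 118.0999984741211], [645.5, 120.0]])
deck corner [ 657.2 -100.5   30. ] yaw -8.80581217954007
backedge yaw -9.37177928175484
stud [[592.5 -44.5  79. ]]
div front [[520.5, -201.3, 14.0], [560.1, -300.3, 14.0]] yaw 21.765701821300468 holes [[501.5, -227.0, 14.0], [531.9, -297.9, 14.0]] 23.15481004919478 mid [ 540.3 -250.8   14. ] 106.6743919309936 rear low [[ 407.7 -263.6    0. ]]
```

Request:
{"api": "arm_command", "payload": {
  "rows": [-2,2,-40,0,-0.1,-2,2,-80,0,-0.1,-2,2,-120,0,-0.1,-2,2,-150,0,-0.1,-2,2,-168,0,-0.1,-2,2,-178,0,-0.1,-2,2,-178,0,-0.1,-2,2,-178,0,-1,-2,2,-178,0,-1,-2,2,-178,0,-1,-2,2,-178,0,-1,-2,2,-178,0,-1,-2,2,-178,0,-1],
  "force": 20
}}

```text
time_s: 2.95
eef_pos: [594.2, -44.1, 67.9]
ee_rot: [0.977, -0.215, 0.001, 0.0]
force: [-1.0, -0.9, 6.8]
width: 23.8
finger_force: 20.0
```

Request:
{"api": "arm_command", "payload": {
  "rows": [0,0,0,6,-1,0,0,0,12,-1,0,0,0,18,-1,0,0,0,24,-1,0,0,0,30,-1,0,0,0,36,-1,0,0,0,42,-1,0,0,0,48,-1,0,0,0,54,-1,0,0,0,60,-1,0,0,0,66,-1,0,0,0,71,-1,0,0,0,74,-1,0,0,0,74,-1,0,0,0,74,-1,0,0,0,74,-0.1,0,0,0,74,-0.1,0,0,0,74,-0.1]
}}

```text
time_s: 4.45
eef_pos: [593.3, -43.8, 66.5]
ee_rot: [0.909, 0.416, 0.0, 0.0]
force: [-0.6, 0.1, 0.8]
width: 40.2
finger_force: 0.0
```

Request:
{"api": "arm_command", "payload": {
  "rows": [0,0,40,0,0.3,0,0,80,0,0.3,0,0,120,7,0.3,-20,-35,150,14,0.3,-40,-70,150,21,0.3,-60,-105,150,28,0.3,-80,-140,150,35,0.3,-95,-175,150,42,0.3,-111,-205,150,49,0.3,-111,-231,150,56,0.3,-111,-231,150,63,0.3,-111,-231,150,63,0.3,-111,-231,150,63,0.3]
}}

```text
time_s: 5.53
eef_pos: [481.9, -274.4, 216.1]
ee_rot: [0.559, 0.829, 0.0, -0.0]
force: [-0.1, 0.6, -0.3]
width: 61.2
finger_force: 0.0
```

```bash
python3 - <<'E'
from h import *
import pickle
o=ctrl.get_obs(); print(o["time_s"],o["eef_pos"],R.from_quat(o["ee_rot"]).as_euler("zyx",degrees=True),o["qpos"].round(2),o["force"],o["width"])
f=grab("wrist"); pickle.dump(f,open("f2.pkl","wb")); save("w2.png",f["frame"],1.4)
E
```

```text
5.5333 [ 481.91384835 -274.35540007  216.07531461] [-1.11975401e+02 -4.84015815e-03 -1.79944135e+02] [ 0.84  0.55 -0.57  1.79  0.37  0.91  0.49] [-0.06496846  0.64963644 -0.26780562] 61.21683501391979
```

View pics/w2.png

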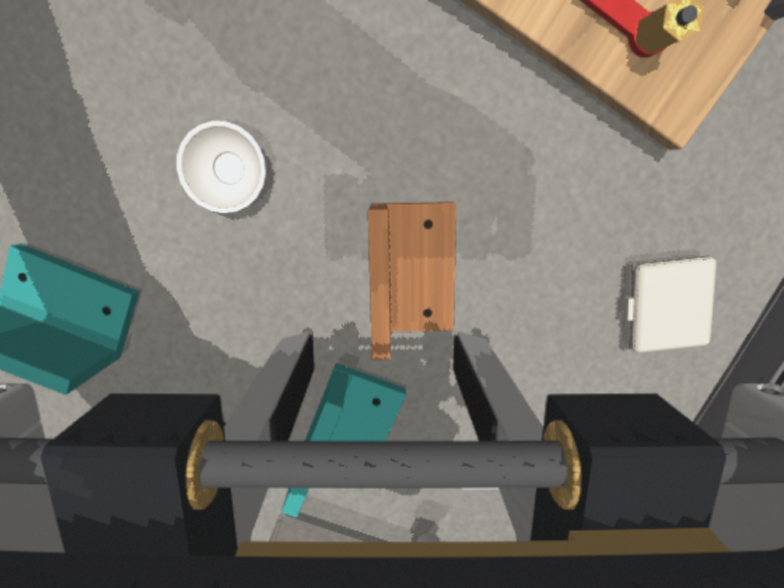

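The divider is nearly square to the gripper. Its wall top spans (379,206) to (381,358) and its holes are at (428,224) and (428,313). The tab has swung away. I'll measure the wall top.

```bash
python3 - <<'E'
from h import *
import pickle
f=pickle.load(open("f2.pkl","rb"))
ang=lambda a,b:np.degrees(np.arctan2(*(b-a)[1::-1]))
w=plane(f,np.array([[379,206.5],[381.5,358]])/1.4,75);h=plane(f,np.array([[428,224],[428,313]])/1.4,14)
e=plane(f,np.array([[455.5,203],[455,331]])/1.4,14)
for n,a in(("wall",w),("holes",h),("edge",e)): print(n,a.mean(0).round(1),ang(a[1],a[0])-90,np.linalg.norm(a[1]-a[0]))
t=plane(f,np.array([[598,0],[640,38]])/1.4,41);print("tab dir",ang(t[1],t[0]))
E
```

```text
wall [ 481.  -276.3   75. ] 22.869055981761562 110.10842185553868
holes [ 518.3 -262.3   14. ] 23.504758209271245 76.41326493817165
edge [ 539.5 -253.5   14. ] 24.17164941256796 109.91643666284479
tab dir 166.1753922106967
```

Request:
{"api": "arm_command", "payload": {
  "rows": [-1,-2.5,-40,1.4,0.3,-1,-2.5,-80,1.4,0.3,-1,-2.5,-120,1.4,0.3,-1,-2.5,-150,1.4,0.3,-1,-2.5,-165,1.4,0.3,-1,-2.5,-171,1.4,0.3,-1,-2.5,-171,1.4,0.3,-1,-2.5,-171,1.4,0.3,-1,-2.5,-171,1.4,-1,-1,-2.5,-171,1.4,-1,-1,-2.5,-171,1.4,-1,-1,-2.5,-171,1.4,-1,-1,-2.5,-171,1.4,-1,-1,-2.5,-171,1.4,-1,-1,-2.5,-171,1.4,-1,-1,-2.5,-171,1.4,-1],
  "force": 35
}}

```text
time_s: 6.92
eef_pos: [480.9, -277.2, 45.3]
ee_rot: [0.548, 0.837, -0.0, -0.0]
force: [-1.3, 0.1, 1.7]
width: 13.7
finger_force: 35.0
```

Request:
{"api": "arm_command", "payload": {
  "rows": [0,0,25,0,-1,0,0,55,0,-1,0,0,85,0,-1,0,0,105,0,-1,3,15,105,-1,-1,9,45,105,-4,-1,14,80,105,-7,-1,20,115,105,-11,-1,26,150,105,-14,-1,33,185,105,-18,-1,39,220,105,-21,-1,45,255,105,-25,-1,51,290,105,-28,-1,57,325,105,-31,-1,61,345,105,-33,-1,63,358,105,-33,-1,63,358,80,-33,-1,63,358,60,-33,-1,63,358,60,-33,-1,63,358,60,-33,-1]
}}

```text
time_s: 8.58
eef_pos: [542.9, 79.8, 104.4]
ee_rot: [0.763, 0.647, -0.002, -0.001]
force: [0.1, 0.6, -1.4]
width: 14.0
finger_force: 35.0
```

```bash
python3 - <<'E'
from h import *
import pickle
o=ctrl.get_obs(); print(o["time_s"],o["eef_pos"],R.from_quat(o["ee_rot"]).as_euler("zyx",degrees=True),o["qpos"].round(2),o["force"],o["width"])
f=grab("wrist"); pickle.dump(f,open("f3.pkl","wb")); save("w3.png",f["frame"],1.4)
E
```

```text
8.5833 [542.94200251  79.8139854  104.35764045] [-80.59112759  -0.19244326 179.92883637] [-0.    0.67 -0.3   1.9   0.32  0.62 -0.67] [ 0.12438871  0.55499916 -1.39403902] 14.018496469099988
```

View pics/w3.png

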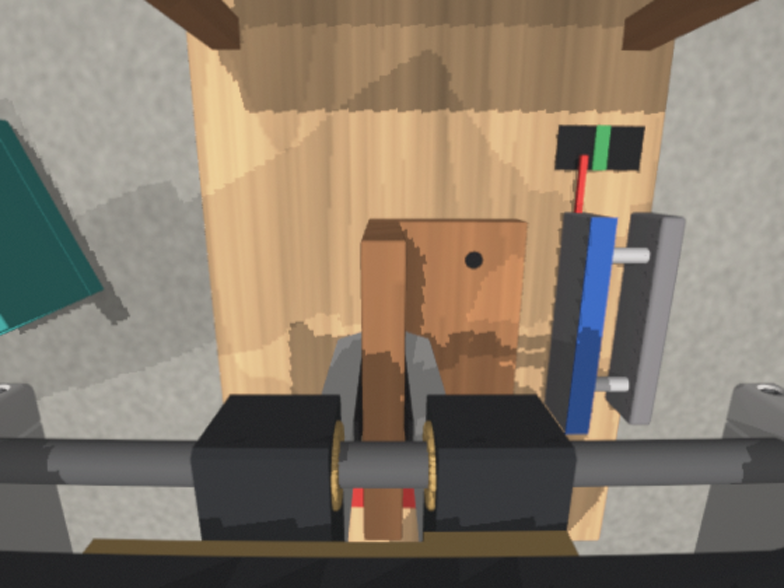

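The divider is held upright over the deck and the stop is ahead at (590,320). The pointer at (582,180) sits short of the green strip at (601,148). Next, the centring and squareness.

```bash
python3 - <<'E'
from h import *
import pickle
f=pickle.load(open("f3.pkl","rb"))
y=np.radians(-9.4);u=np.array([np.cos(y),np.sin(y)]);v=np.array([-u[1],u[0]])
loc=lambda P:np.c_[(P[:,:2]-[642.03,64.55])@u+76,(P[:,:2]-[642.03,64.55])@v-50].round(1).tolist()
print("foot edge",loc(plane(f,np.array([[526,221],[519,395]])/1.4,73.4)))
print("wall top left",loc(plane(f,np.array([[362,240],[405,240]])/1.4,134.4)))
print("hole",loc(plane(f,np.array([[474,260]])/1.4,73.4)))
print("blue (front-left, back-left, front-right,back-right)",loc(plane(f,np.array([[594,216],[616,218],[567,432],[589,433]])/1.4,66)))
print("tcp",loc(np.array([[542.9,79.8,0]])))
E
```

```text
foot edge [[38.5, 3.5], [42.2, -79.7]]
wall top left [[-29.6, 3.6], [-16.7, 3.6]]
hole [[16.8, -13.7]]
blue (front-left, back-left, front-right,back-right) [[71.5, 5.2], [81.6, 4.3], [71.3, -104.8], [82.9, -105.4]]
tcp [[-24.3, -51.1]]
```

Request:
{"api": "arm_command", "payload": {
  "rows": [1,1,-8,-1,-1,1,1,-16,-1,-1,1,1,-22,-1,-1,1,1,-26,-1,-1,1,1,-28,-1,-1,1,1,-29,-1,-1,1,1,-29,-1,-1,1,1,-29,-1,-1]
}}

```text
time_s: 9.3
eef_pos: [545.2, 82.1, 76.4]
ee_rot: [0.768, 0.64, 0.0, 0.0]
force: [0.0, -0.2, -2.0]
width: 13.9
finger_force: 35.0
```

Request:
{"api": "arm_command", "payload": {
  "rows": [6,-1,-1,0,-1,12,-2,-1,0,-1,18,-3,-1,0,-1,22,-3.6,-1,0,-1,24,-4,-1,0,-1,24,-4,-1,0,-1,24,-4,-1,0,-1]
}}

```text
time_s: 9.88
eef_pos: [569.4, 78.0, 75.3]
ee_rot: [0.768, 0.64, 0.0, 0.0]
force: [-0.0, -0.9, -1.7]
width: 13.8
finger_force: 35.0
```

Request:
{"api": "arm_command", "payload": {
  "rows": [2,-0.3,-0.7,0,-1,4,-0.7,-1,0,-1,6,-1,-1,0,-1,8,-1.3,-1,0,-1,10,-1.6,-1,0,-1,12,-2,-1,0,-1,12,-2,-1,0,-1,12,-2,-1,0,-1]
}}

```text
time_s: 10.55
eef_pos: [577.7, 76.6, 75.6]
ee_rot: [0.768, 0.641, -0.002, -0.001]
force: [-10.3, -0.7, 15.2]
width: 14.0
finger_force: 35.0
```

Request:
{"api": "arm_command", "payload": {
  "rows": [0,0,0.7,0,-1,0,0,1.2,0,-1,0,0,1.2,0,-1,0,0,1.2,0,-1,0,0,1.2,0,-1,0,0,1.2,0,-1]
}}

```text
time_s: 11.05
eef_pos: [577.9, 76.6, 75.7]
ee_rot: [0.768, 0.641, -0.002, -0.001]
force: [-7.2, 0.2, 6.9]
width: 13.5
finger_force: 35.0
```

```bash
python3 - <<'E'
from h import *
import pickle
o=ctrl.get_obs(); print(o["time_s"],o["eef_pos"],R.from_quat(o["ee_rot"]).as_euler("zyx",degrees=True),o["force"],o["ft_torque"],o["width"])
f=grab("wrist"); pickle.dump(f,open("f4.pkl","wb")); save("w4.png",f["frame"],1.4)
E
```

```text
11.05 [577.85549827  76.57368464  75.66188807] [-79.71007248  -0.31564248 179.96026792] [-7.246845    0.19802936  6.86889329] [0.28047948 1.29094736 0.2787988 ] 13.468256746196133
```

View pics/w4.png

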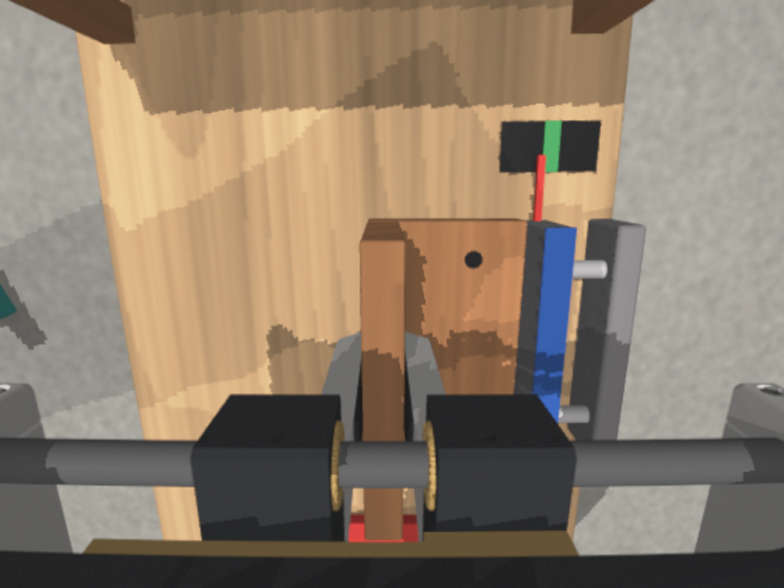

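The foot touches the stop. The pointer at (541,160) is just short of the green strip (545–561), so the stop is about 6 mm in. I'll push further and lift slightly to reduce deck friction.

Request:
{"api": "arm_command", "payload": {
  "rows": [0,0,0.5,0,-1,1,-0.2,0.6,0,-1,2,-0.3,0.6,0,-1,3,-0.5,0.6,0,-1,4,-0.7,0.6,0,-1,5,-0.8,0.6,0,-1,5,-0.8,0.6,0,-1,5,-0.8,0.6,0,-1,5,-0.8,0.6,0,-1,5,-0.8,0.6,0,-1]
}}

```text
time_s: 11.93
eef_pos: [581.7, 75.8, 75.8]
ee_rot: [0.767, 0.641, -0.003, -0.002]
force: [-9.4, 0.4, 5.3]
width: 13.8
finger_force: 35.1
```

```bash
cat > meas.py <<'E'
from h import *
import sys
o=ctrl.get_obs(); y=np.radians(-9.4);u=np.array([np.cos(y),np.sin(y)])
print(o["time_s"],o["eef_pos"].round(1),"Fx",o["force"][:2]@u,o["force"].round(1),"in(kin)",(o["eef_pos"][:2]-[642.03,64.55])@u+76+63-70)
f=grab("wrist"); I=f["frame"].astype(int)[80:165,330:450]
red=(I[...,0]>140)&(I[...,1]<75)&(I[...,2]<75); gr=(I[...,1]>110)&(I[...,0]<100)
v=np.array([-u[1],u[0]]); o0=np.array([642.03,64.55])
for n,m,z in(("red",red,40),("green",gr,31)):
    ys,xs=np.nonzero(m); P=plane(f,np.c_[xs+330,ys+80],z); x=(P[:,:2]-o0)@u+76
    print(n,len(xs),np.percentile(x,[5,50,95]).round(1),"y",((P[:,:2]-o0)@v-50).min().round(1))
save(sys.argv[1],f["frame"],1.4)
E
python3 meas.py w5.png
```

```text
11.9333 [581.7  75.8  75.8] Fx -9.34768719664096 [-9.4  0.4  5.3] in(kin) 7.668762392362993
red 144 [82.5 83.4 84.9] y 4.9
green 297 [84.3 87.8 90.9] y 26.6
```

Request:
{"api": "arm_command", "payload": {
  "rows": [1,-0.2,0.3,0,-1,2,-0.3,0.3,0,-1,3,-0.5,0.3,0,-1,4,-0.7,0.3,0,-1,4,-0.7,0.3,0,-1,4,-0.7,0.3,0,-1,4,-0.7,0.3,0,-1,4,-0.7,0.3,0,-1]
}}

```text
time_s: 12.65
eef_pos: [584.5, 75.1, 76.0]
ee_rot: [0.767, 0.641, -0.004, -0.003]
force: [-11.7, 1.5, 7.8]
width: 14.0
finger_force: 35.1
```

```bash
python3 meas.py w6.png
```

```text
12.65 [584.5  75.1  76. ] Fx -11.820389143332113 [-11.7   1.5   7.8] in(kin) 10.524131382157549
red 156 [85.2 86.2 88.3] y 4.7
green 329 [84.2 86.8 90.6] y 25.9
```

View pics/w6.png

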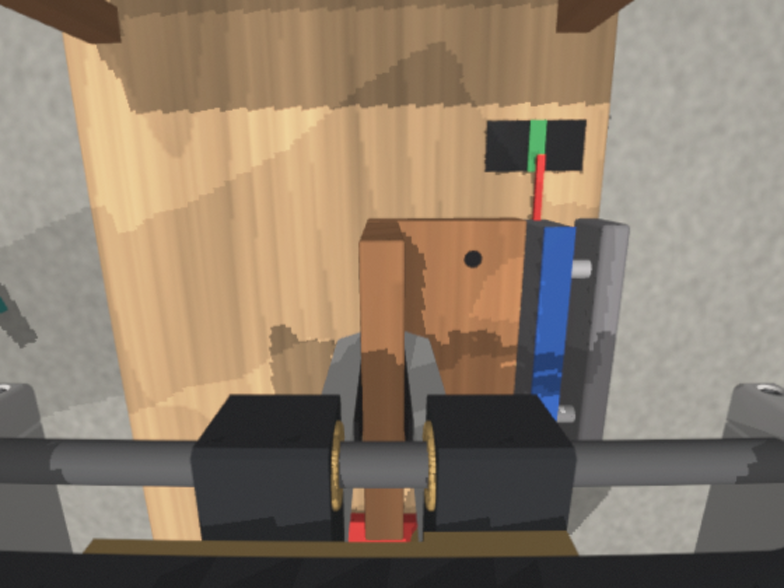

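The red pointer (540,160) is now over the green strip (530–546), with the stop about 10.5 to 11 mm in. The divider is square in the hand and the tab points forward. One short hold to check it's steady, then I hand in.

Request:
{"api": "arm_command", "payload": {
  "rows": [0,0,0,0,-1,0,0,0,0,-1,0,0,0,0,-1,0,0,0,0,-1,0,0,0,0,-1,0,0,0,0,-1,0,0,0,0,-1,0,0,0,0,-1]
}}

```text
time_s: 13.37
eef_pos: [584.5, 75.1, 76.0]
ee_rot: [0.767, 0.641, -0.004, -0.003]
force: [-11.6, 1.3, 7.1]
width: 14.1
finger_force: 35.1
```

```bash
python3 meas.py w7.png && python3 -c "
from workcell import ctrl,ticket
import numpy as np
if ctrl.get_obs()['width']<15: print(ticket.finish_job())"
```

```text
13.3667 [584.5  75.1  76. ] Fx -11.684260424948572 [-11.6   1.3   7.1] in(kin) 10.537951037428655
red 156 [85.2 86.2 88.3] y 4.7
green 330 [84.2 86.8 90.6] y 25.9
the job is handed in; nothing more can be done
None
```

I handed the job in at about 13.4 s; no verdict came back. By my measurements the keeper tab is turned to the front edge and the gripped divider holds the stop about 10.5 mm in (roughly 7.5 N by the spring rate; the wrist reads 11.7 N, the rest probably deck friction), with the pointer over the green strip.

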